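# Shim the front foot of a balance slab with a pry bar

## Task

Shim the stone balance slab: lever its front edge up gently over the fulcrum block with the pry bar (never tipping it more than about four degrees), swing the bar under the catch so that it holds the slab up, and let go of it. Then slide the shim squarely under the raised front foot until its block just meets the slab's edge, pressing lightly. Finally unhook the bar, lower the slab softly onto the shim, draw the bar out and lay it down, without pushing slab or fixture with the hand or disturbing the other things on the bench.

Things in the scene. Friction and masses are not known exactly. Their poses are not given: they have to be found in the camera images.
- station: Fixed steel levering fixture with the slab's stand. Origin on the bench under the middle of the resting slab's front edge face; x points level into the slab (from bar handle to slab), y left of that, z up. mm in this frame: base plate 4 thick at x -134 to -16, y -94 to 0. The bar goes in along y = -40, on the fulcrum, handle 0.33 rad up, tip to x = 20 under the slab.
- fulcrum (a point): Crest of the fulcrum block where the bar crosses it (station x -30, y -40, height 34 mm; axes as the station). The block is a ridge along y, 18 mm thick, round top of radius 8 mm, from station y -86 to -10 mm.
- catch (a point): Middle of the catch's notch, at the lip's underside (station x -115, y -65, height 38 mm; 18 mm long in x). Post on the -y side (y -86 to -74); the lip reaches from it to y -52, top 48 high; its free end (y -56 to -52) is a tooth down to 35. The blade goes down below the tooth, sideways to -y, up into the notch (bar turned 0.29 rad about the fulcrum) and holds the slab up about 8 mm.
- slab (a joint): Tilt of the slab, rad: 0 resting, grows as the front edge rises (0.05 = 10 mm at the foot). It turns about its rear feet (line along station y, x = 225 mm, height 0). Stone, 240 x 200 x 30 mm, station y -100 to 100, underside 34 mm up at rest, white balance on it from x = 90 mm back. 3.7 to 5.5 kg: takes 20 to 30 N at the edge, 7 to 12 N at the bar handle. Blade passes under the tooth from 0.063.
- edge (a point): Aluminium trim on the slab's front face, moving with it: its surface is at station x = 0, 37 to 63 mm high at rest. The shim's block stops against it; not to be pressed by more than 20 N. This point: middle of its front surface, 50 mm up at rest.
- foot (a point): The slab's single front foot: steel cylinder 24 mm in diameter, 34 mm high, moving with the slab; its axis at station x = 25 mm, y = 50 mm. This point: the centre of its underside.
- bar_grip (a point): Centre of the pry bar's black handle (90 long x 20 wide x 22 high mm), 11 mm above the underside; x points along the bar to the tip, z up. 0.4 kg. It starts flat on the bench. The steel blade, 14 wide, 8 thick, its underside flush with the handle's, ends at the tip, 190 mm from this point.
- bar_tip (a point): Middle of the end face of the bar's blade, 4 mm above the blade's underside.
- shim_block (a point): Centre of the shim's grip block, 36 long (x), 18 wide (y), 50 high mm, on a plate 5 thick; 30 mm above the plate's underside. x points to the plate's nose. Plate 40 wide, from the block's rear to 45 mm beyond its front face. 0.14 kg. Home: x along station x, block's front face against the slab's edge, so this point at station x -18, y 50 mm.
- shim_nose (a point): Middle of the front end of the shim plate, 63 mm ahead of the block's centre, 2.5 mm above the plate's underside.
- shim: The shim (origin on the plate's underside under the block's centre).
- bar: The pry bar (origin on its underside, below the handle's centre).
- rack_wide: Bystander: tube rack 52 x 108 x 26 mm, origin under its centre.
- rack_small: Bystander: tube rack 66 x 94 x 26 mm, origin under its centre.
- tip_box: Bystander: tip box 120 x 85 x 62 mm, origin under its centre.
- tube_pot: Bystander: white pot 48 mm in diameter, 50 mm high, origin under its centre.
There are look-alikes about, which are no part of the job. Leave any green look-alike of the bar alone.

How it is judged:
By the outcome, as a careful person would: the job done as asked, in the order asked, and still so for the second after the job is handed in, with the robot touching nothing.
It also fails if it takes over 72 s, if anything falls off the work surface, if the arm or the gripper's body presses on something with over 40 N, if the wrist force passes 120 N, or if a joint passes its speed limit or range.

## Robot

A 6-joint arm with a two-finger parallel gripper is mounted at the origin on the work surface. World frame = base frame: x ahead of the robot, y to its left, z up, the work surface at z = 0. Lengths are in m, angles in rad, forces in N, time in s.
With the tool pointing down it reaches from about 0.275 to 0.725 m from the base axis. Payload 15.9 kg.
Tool frame: the origin (TCP) lies at the very end of the fingers, on their centre line; the grasp point (between the pads) lies 19 mm behind it; z points along the fingers, x is the direction in which the jaws open and shut, and the axes are right-handed (so a half turn about z gives the same grasp; the last joint's range is limited). The gripper opens to 85 mm and grips with 20 to 120 N. Pads are 22 mm wide; open, the fingers measure 114 mm over their backs; the gripper's body (76 mm by 85 mm) begins 54 mm behind the grasp point. The pads swing forward as they close: fully open they stand 13 mm farther back than shut.
Start: joints at [1.255, 0.213, -0.034, 1.323, 0, 1.571], TCP at [0.155, 0.475, 0.231] pointing down, gripper open.
Joint ranges: [-2.98, 2.98], [-0.74, 1.72], [-1.14, 1.35], [-2.1, 2.04], [-1.57, 1.44], [-3.14, 3.14]. Speed limits (rad/s): [1.89, 1.89, 2.39, 2.57, 3.14, 3.14].

## Interface

Orientations are given as a rotation vector (axis times angle).
In Python, from plant import readout, vision, ticket, finder gives the robot as it stands.
- The arm moves only by the tool step_arm, never from a script. Its argument "steps" is a list that holds one entry, the list of rows, each a list of 4 numbers: the shift along the world's x, y, z in mm, then the turn about the world's z in rad. In form: [[[dx, dy, dz, roll], ...]]. A call has 1 to 12 rows; each row is the pose to reach, as a shift and turn from the pose commanded when the call began; what a row does not reach only later rows make up. A row lasts 1/10 s, in which the tool goes at most 50 mm and 8.59 degrees, less where a joint would pass 70% of its speed; a pose out of reach is approached as far as the arm can. A call with a gripper value outside its range is refused whole. "gripper" is the finger opening in mm, from 0 to 85.4, set as the call begins (left out, the last holds). The fingers move at their own pace and stop on an object; "grip_force" is the grip in N (left out, the last holds). Time passes only in rows, so rows that repeat a pose let the fingers close. It gives the time, the measured TCP pose, the force and the opening at its end, in the units of the state.
- readout.read_state(): the state, without advancing time (a new reading comes with each control period).
- vision.capture(name): name is "side" or "top"; returns (picture, depth): 384x512x3 uint8, red, green, blue; 384x512 float32, m along the optical axis (not along the pixel's ray), 0 where there is no reading.
- vision.camera_info(name): a dict with "mtx" (3x3 intrinsics, pixels), "camera_from_world" (4x4, takes a point from world to camera coordinates). Camera axes: x right, y down, z forward; pixel columns grow to the right and rows downward; lengths in m; the calibration is good to about 2 mm. A picture is of the moment at which its call begins. camera_info takes no time and is no camera call.
- ticket.hand_in(): hands the job in, once; it reports no verdict.
Trained networks look in the newest picture that a camera, given by its name, has taken for a name from the list of things; names that differ only in an ending like _2 or _b are one class to them, and where a whole thing is asked for, a point or a joint stands for the part that bears it (a point fixed in the world has none). Each returns a list of dicts, best first, with "conf" (0 to 1); they miss things now and then, are a little off and sometimes report something else, mostly with a low value. They report only what shows in the picture. A call takes as long as a camera call. They do not tell look-alikes from the thing itself.
- finder.boxes_of(query, camera): "rect" ([left, top, right, bottom] in pixels, round what is visible of it).
The state is a dict: "time": time; "joint_pos": joint angles; "dq": joint speeds; "tau": joint torques, N m; "ee_pos": TCP position; "tool_rot": TCP orientation; "ft_force": force on the tool from outside, world axes, zero at the start; "moment": the same for the moment, N m; "width": finger opening in m.
Only numpy, scipy, OpenCV 4.12 (cv2) and the standard library are available. Lean on these libraries where they do the work, as an engineer would, in place of code of your own. Each camera call takes 0.05 s, during which the arm holds its last target. There are 200 camera calls.

## Working session

There is one attempt and no reset: what is moved stays moved. The work goes in short steps, Python scripts to look and compute and a tool call to move; the robot and the scene stay as the last step left them, time stands still between calls to the robot, and variables do not carry over. Pictures are saved under pics/ and viewed, about 8 in all and at most 12, crops included, and the job is handed in when it is done.

Besides the shell and the picture viewer there is one more tool, called after "Emit:" as name([rows], argument=value, ...), one row to a line, values as JSON. step_arm: Moves the arm, as the interface text tells. Its arguments: {"type":"object","properties":{"steps":{"type":"array","items":{"type":"array","items":{"type":"array","items":{"type":"number"}}}},"gripper":{"type":"number"},"grip_force":{"type":"number"}},"required":["steps"]}

```bash
ls; mkdir -p pics; cat > h.py <<'E'
import numpy as np, cv2
from plant import readout, vision, ticket, finder
def cap(n,f=None):
    p,d=vision.capture(n)
    if f: cv2.imwrite('pics/'+f,p[:,:,::-1])
    return p,d
def cloud(n,d):
    i=vision.camera_info(n);K=np.array(i['mtx']);T=np.linalg.inv(np.array(i['camera_from_world']))
    v,u=np.indices(d.shape);P=np.stack([(u-K[0,2])/K[0,0]*d,(v-K[1,2])/K[1,1]*d,d],-1)
    return P@T[:3,:3].T+T[:3,3]
E
python3 - <<'E'
from h import *
s=readout.read_state();print(s)
for n in('top','side'):
    p,d=cap(n,n+'0.png');np.savez(n+'0',p=p,d=d);X=cloud(n,d)
    i=vision.camera_info(n);print(n,np.array(i['mtx']).round(1).tolist(),np.linalg.inv(i['camera_from_world'])[:3].round(3).tolist())
    for q in ['station','slab','bar','shim','foot','rack_wide','rack_small','tip_box','tube_pot']:
        print(q,[(np.round(b['conf'],2),np.round(b['rect']).tolist()) for b in finder.boxes_of(q,n)][:3])
E
```

```text
pics
{'time': 0.0, 'joint_pos': array([ 1.25504800e+00,  2.13351422e-01, -3.50272717e-02,  1.32348191e+00,
       -3.68583183e-05,  1.57080321e+00]), 'dq': array([-0.00035588,  0.00036309, -0.00098504, -0.00046299, -0.00029753,
        0.00069741]), 'tau': array([-2.09010221e-03, -6.86146402e+01,  4.87121880e+01,  1.72304077e-02,
       -1.33607277e-04,  9.91383615e-07]), 'ee_pos': array([0.15517634, 0.47497652, 0.23083115]), 'tool_rot': array([ 2.54254433e+00,  1.84416856e+00, -1.31899350e-03]), 'ft_force': array([ 0.05579005, -0.47511305, -0.06837672]), 'moment': array([0.03161532, 0.01853547, 0.0136007 ]), 'width': 0.08568932443178379}
top [[414.5, 0.0, 262.1], [0.0, 414.5, 193.2], [0.0, 0.0, 1.0]] [[-0.026, -0.995, 0.093, 0.396], [-1.0, 0.026, -0.008, -0.03], [0.005, -0.094, -0.996, 1.266]]
station [(np.float64(0.87), [150.0, 146.0, 279.0, 220.0])]
slab [(np.float64(0.67), [150.0, 146.0, 237.0, 223.0]), (np.float64(0.5), [245.0, 97.0, 276.0, 135.0])]
bar [(np.float64(0.69), [349.0, 144.0, 360.0, 217.0]), (np.float64(0.68), [344.0, 262.0, 422.0, 280.0])]
shim [(np.float64(0.73), [
[... 510 characters left out ...]
1, 0.186], [-0.368, -0.618, 0.695, -0.867], [-0.006, -0.746, -0.666, 0.861]]
station []
slab [(np.float64(0.59), [201.0, 121.0, 294.0, 194.0])]
bar [(np.float64(0.79), [184.0, 311.0, 230.0, 384.0]), (np.float64(0.76), [271.0, 267.0, 360.0, 308.0])]
shim [(np.float64(0.7), [245.0, 222.0, 265.0, 247.0])]
foot [(np.float64(0.73), [202.0, 120.0, 295.0, 195.0]), (np.float64(0.51), [244.0, 223.0, 263.0, 245.0])]
rack_wide [(np.float64(0.81), [189.0, 263.0, 240.0, 297.0])]
rack_small [(np.float64(0.75), [322.0, 180.0, 358.0, 202.0]), (np.float64(0.23), [269.0, 267.0, 359.0, 306.0])]
tip_box [(np.float64(0.8), [345.0, 216.0, 403.0, 278.0])]
tube_pot [(np.float64(0.62), [360.0, 304.0, 389.0, 331.0])]
```

```bash
python3 - <<'E'
import cv2,numpy as np
t=cv2.imread('pics/top0.png');s=cv2.imread('pics/side0.png')
cv2.imwrite('pics/t1.png',cv2.resize(t[80:310,140:440],(782,600),interpolation=cv2.INTER_CUBIC))
cv2.imwrite('pics/s1.png',cv2.resize(s[100:384,160:440],(592,600),interpolation=cv2.INTER_CUBIC))
E
```

```text
(no output)
```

View pics/t1.png

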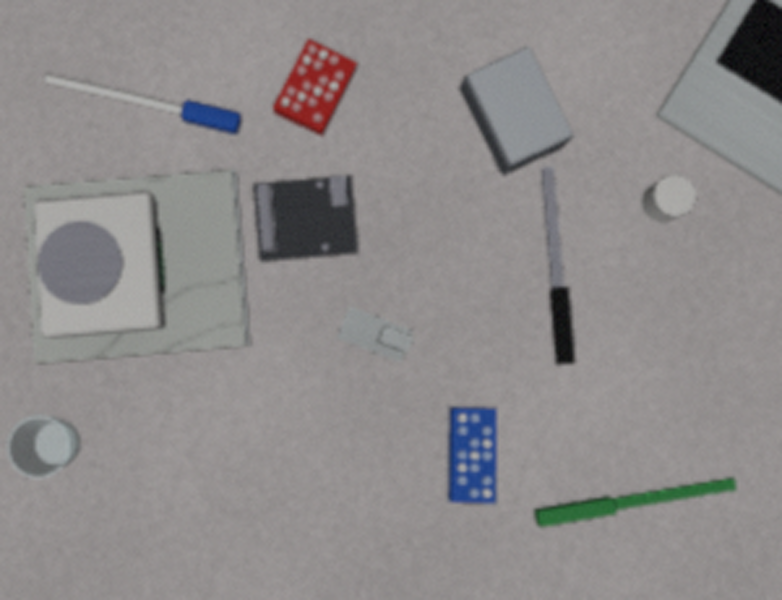

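View pics/s1.png

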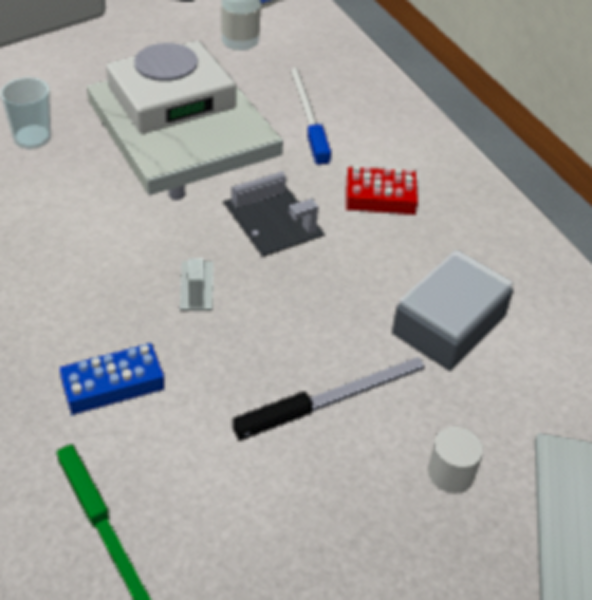

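The top crop shows the slab at left with its fixture (dark plate, about 305,220). The shim is at (375,333) and the black-handled bar at (557,265), with the racks, box and pot clear of it. The side view agrees. Next I measure poses.

```bash
cat > m.py <<'E'
from h import *
def rect(P):
    r=cv2.minAreaRect((P[:,:2]*1000).astype(np.float32));return r
def show(nm,m,X):
    n,l,s,c=cv2.connectedComponentsWithStats(m.astype(np.uint8))
    for i in range(1,n):
        if s[i,4]>25:
            P=X[l==i];r=rect(P);print(nm,'px',c[i].round(),'n',s[i,4],'ctr',np.round(r[0],1),'size',np.round(r[1],1),'ang',round(r[2],1),'z',np.round(np.percentile(P[:,2],[5,50,95])*1000),'mean',(P.mean(0)*1000).round(1))
E
python3 - <<'E'
from m import *
f=np.load('top0.npz');p,d=f['p'].astype(int),f['d'];X=cloud('top',d);R,G,B=p[...,0],p[...,1],p[...,2]
v,u=np.indices(d.shape)
Z=X[...,2]*1000;ok=d>0
print('bench',np.median(Z[230:236,200:300]))
def box(a,b,c,e): return (u>=a)&(u<=c)&(v>=b)&(v<=e)&ok
show('slab',box(145,140,237,226)&(Z>50)&(Z<72),X)
show('slab+',box(145,140,237,226)&(Z>50),X)
show('plate',box(236,144,282,184)&(R<90)&(G<90)&(B<90),X)
show('fix>20',box(234,144,282,184)&(Z>22),X)
show('handle',box(340,140,365,225)&(R<70),X)
show('bar',box(340,143,365,225)&((Z>5)|(R<70)),X)
show('shimblock',box(268,195,305,222)&(Z>35),X)
show('shim all',box(268,195,305,222)&(Z>3),X)
show('tipbox',box(312,95,365,148)&(Z>30),X)
show('pot',box(380,140,412,170)&(Z>30),X)
show('rackw',box(305,232,338,280)&(Z>14),X)
show('racks',box(240,90,280,136)&(Z>14),X)
for r in range(146,218,6):
    print(r,p[r,346:364].sum(-1)//3, Z[r,346:364].round().astype(int))
E
```

```text
bench -1.298399648338222
slab px [204. 182.] n 3039 ctr [549.  165.3] size [200.6 241. ] ang 3.3 z [59. 63. 67.] mean [545.3 130.6  62.6]
slab+ px [192. 182.] n 5575 ctr [549.  165.3] size [200.6 241. ] ang 3.3 z [ 59.  66. 121.] mean [544.8 160.2  84.3]
plate px [259. 164.] n 874 ctr [609.  -27.1] size [ 94.5 113.4] ang 3.1 z [-1.  3. 12.] mean [604.2 -31.1   4.1]
fix>20 px [270. 153.] n 71 ctr [630.9 -65.2] size [34.7 17.7] ang 4.8 z [44. 47. 51.] mean [630.1 -65.4  46.9]
fix>20 px [242. 163.] n 150 ctr [605.  18.] size [74.6 18.1] ang 3.8 z [24. 31. 36.] mean [604.8  17.9  30.6]
handle px [355. 204.] n 196 ctr [ 473.5 -321. ] size [86.5 17.8] ang 2.7 z [ 8. 20. 25.] mean [ 472.5 -319.7   19.1]
bar px [354. 188.] n 404 ctr [ 543.4 -319.4] size [232.8  21.2] ang 2.7 z [ 6. 15. 24.] mean [ 521.8 -319.8   14.3]
shimblock px [292. 210.] n 81 ctr [ 458.8 -125.5] size [35.9 18. ] ang 68.1 z [48. 54. 58.] mean [ 458.6 -125.2   53.4]
shim all px [285. 208.] n 266 ctr [ 467.7 -104.9] size [81.9 40.7] ang 69.6 z [ 3.  6. 56.] mean [ 465.6 -107.8   20.5]
tipbox px [339. 121.] n 1193 ctr [ 721
[... 1447 characters left out ...]
46 143 145 144 133 118 120 116 119 124 135 142 145 146 146 148 147 145] [ 1  2  0  0  0 -8  5  4  8  5  6 -2 -3 -1 -1 -2  0 -6]
194 [146 144 146 141 117  58  20  17  14  19  22  34  91 135 148 148 146 148] [ 1 -2 -1 -1  0  3 23 20 21 21 21 18 19 -6 -1 -1 -1 -6]
200 [147 147 150 146 136 101  37  18  15  20  24  23  57 107 139 143 145 146] [1266    0    0   -5   -1   -4    8   23   22   19   20   18   24   22
   -3   -2    0    2]
206 [146 146 146 147 146 119  60  20  22  21  24  17  31  79 126 142 145 148] [ 1 -2 -1  3  2  0  2 15 22 24 19 25 22 24 -6  2  2 -1]
212 [148 149 147 148 145 137 102  37  20  18  22  20  19  47 103 143 145 145] [ 2 -5 -4 -3 -1  1  0 13 19 19 18 19 19 22 17  2 -2 -1]
```

```bash
python3 - <<'E'
from m import *
f=np.load('top0.npz');p,d=f['p'].astype(float),f['d']
i=vision.camera_info('top');K=np.array(i['mtx']);T=np.linalg.inv(i['camera_from_world'])
g=p.mean(-1)
def proj(u,v,z):
    r=T[:3,:3]@[(u-K[0,2])/K[0,0],(v-K[1,2])/K[1,1],1];return (T[:3,3]+r*(z-T[2,3])/r[2])*1000
L=[]
for r in range(144,220):
    row=g[r,342:366];w=np.clip(145-row-8,0,None);
    if w.sum()>30:
        c=(w*np.arange(342,366)).sum()/w.sum(); z=.022 if row.min()<60 else .008
        L.append((*proj(c,r,z),z))
L=np.array(L);print(L[[0,-1]].round(1))
for z in(.008,.022):
    M=L[L[:,3]==z];a=np.polyfit(M[:,0],M[:,1],1);print(z,M[:,0].min(),M[:,0].max(),a)
a=np.polyfit(L[:,0],L[:,1],1);print(a, np.polyval(a,[473.5,620]))
E
```

```text
[[ 656.5 -312.1    8.     0. ]
 [ 428.1 -322.5    8.     0. ]]
0.008 428.0852604144604 656.5102148696905 [ 4.21479310e-02 -3.39671356e+02]
0.022 430.69972711472946 515.269798319564 [ 3.61166446e-02 -3.36133941e+02]
[ 3.77968233e-02 -3.37051076e+02] [-319.15428064 -313.61704602]
```

Emit:
step_arm([
  [[20, -40, 0, -0.145], [40, -80, 0, -0.29], [60, -120, 0, -0.435], [80, -160, 0, -0.58], [100, -200, 0, -0.725], [120, -240, 0, -0.87], [140, -280, 0, -1.015], [160, -320, 0, -1.16], [180, -360, 0, -1.305], [200, -400, 0, -1.45], [220, -440, 0, -1.595], [240, -480, 0, -1.74]],
], gripper=45)

```text
time: 2.2
ee_pos: [0.3958, -0.0067, 0.2315]
tool_rot: [-3.047, 0.764, -0.001]
ft_force: [0.8, 1.5, -0.2]
width: 0.0447
```

Emit:
step_arm([
  [[8, -40, -8, -0.13], [16, -80, -20, -0.26], [24, -120, -40, -0.39], [32, -160, -60, -0.52], [40, -200, -80, -0.65], [48, -240, -100, -0.78], [54, -280, -120, -0.91], [57, -314, -140, -1.04], [57, -314, -160, -1.04], [57, -314, -180, -1.04], [57, -314, -180, -1.04]],
])

```text
time: 3.3
ee_pos: [0.4508, -0.318, 0.0489]
tool_rot: [2.271, -2.17, -0.006]
ft_force: [-0.6, 0.4, 0.7]
width: 0.0447
```

Emit:
step_arm([
  [[0, -2, -20, 0], [0, -2, -38, 0], [0, -2, -45, 0], [0, -2, -45, 0]],
])

```text
time: 3.7
ee_pos: [0.4521, -0.3204, 0.0064]
tool_rot: [2.272, -2.17, -0.001]
ft_force: [0.1, 0.1, -0.3]
width: 0.0455
```

Emit:
step_arm([
  [[0, 0, 0, 0], [0, 0, 0, 0], [0, 0, 0, 0], [0, 0, 0, 0], [0, 0, 0, 0], [0, 0, 0, 0]],
], gripper=10, grip_force=25)

```text
time: 4.3
ee_pos: [0.453, -0.3213, 0.0076]
tool_rot: [-2.271, 2.17, -0.003]
ft_force: [0.0, 0.3, 7.7]
width: 0.0198
```

Emit:
step_arm([
  [[0, 0, 10, 0], [0, 0, 25, 0], [0, 0, 45, 0], [0, 0, 65, 0], [0, 0, 85, 0], [0, 0, 100, 0], [0, 0, 100, 0]],
])

```text
time: 5.0
ee_pos: [0.4531, -0.3214, 0.1089]
tool_rot: [-2.272, 2.17, -0.005]
ft_force: [-1.2, -1.1, -1.3]
width: 0.0194
```

```bash
cat > look.py <<'E'
import sys
from m import *
t=sys.argv[1]
for n in('top','side'):
    p,d=cap(n);np.savez(n+t,p=p,d=d)
    c={'top':(slice(120,250),slice(230,400)),'side':(slice(150,350),slice(180,420))}[n]
    cv2.imwrite(f'pics/{n}{t}.png',cv2.resize(p[c][:,:,::-1],None,fx=2.5,fy=2.5,interpolation=cv2.INTER_CUBIC))
a=cv2.imread(f'pics/top{t}.png');b=cv2.imread(f'pics/side{t}.png')
h=a.shape[0]+b.shape[0]; w=max(a.shape[1],b.shape[1]);o=np.zeros((h,w,3),np.uint8);o[:a.shape[0],:a.shape[1]]=a;o[a.shape[0]:,:b.shape[1]]=b
s=min(1,800/w,600/h) if h>600 else 1
cv2.imwrite(f'pics/both{t}.png',cv2.resize(o,None,fx=min(600/h,800/w),fy=min(600/h,800/w)))
E
python3 look.py 1
```

```text
(no output)
```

View pics/both1.png

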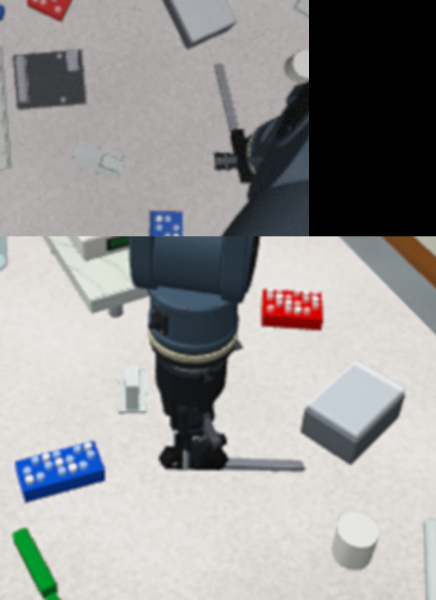

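```bash
cat > bl.py <<'E'
import sys
from m import *
def blade(n,t,lo,hi,zmin=25):
    f=np.load(n+t+'.npz');X=cloud(n,f['d'])*1000;p=f['p'].astype(int)
    m=(f['d']>0)&(X[...,2]>zmin)&np.all((X>lo)&(X<hi),-1)&(p.sum(-1)>180)&(p.max(-1)-p.min(-1)<40)
    return X[m]
E
python3 - <<'E'
from bl import *
for n in('top','side'):
    P=blade(n,'1',[490,-350,20],[700,-290,160])
    print(n,len(P))
    for x in range(490,700,20):
        Q=P[(P[:,0]>=x)&(P[:,0]<x+20)]
        if len(Q):print(x,np.median(Q,0).round(1),len(Q))
E
```

```text
top 298
490 [ 503.5 -326.3   93.7] 10
510 [ 519.3 -317.6   66.1] 37
530 [ 539.1 -318.1   54.3] 33
550 [ 560.9 -317.8   42.4] 31
570 [ 578.3 -315.9   32.8] 32
590 [ 591.1 -317.2   26. ] 4
650 [ 667.5 -295.2   45.2] 10
670 [ 681.3 -309.9   59.4] 90
690 [ 693.9 -311.6   60.6] 51
side 604
490 [ 503.3 -324.5   75.8] 27
510 [ 520.3 -322.    63.9] 53
530 [ 539.5 -319.6   54.5] 48
550 [ 560.2 -319.3   42.7] 51
570 [ 579.9 -316.9   31.5] 41
590 [ 592.2 -313.3   26.8] 5
650 [ 667.3 -296.5   43.5] 63
670 [ 679.3 -316.2   52.4] 244
690 [ 695.3 -314.9   62.2] 72
```

Emit:
step_arm([
  [[0, 0, -12, 0], [0, 0, -24, 0], [0, 0, -33, 0], [0, 0, -33, 0]],
])

```text
time: 5.5
ee_pos: [0.4514, -0.3199, 0.0711]
tool_rot: [2.272, -2.17, -0.005]
ft_force: [0.5, 0.1, -1.0]
width: 0.019
```

Emit:
step_arm([
  [[0, 0, 0, 0], [0, 0, 0, 0], [0, 0, 0, 0], [0, 0, 20, 0], [0, 0, 45, 0], [0, 0, 75, 0], [0, 0, 75, 0]],
], grip_force=70)

```text
time: 6.2
ee_pos: [0.4539, -0.3219, 0.1522]
tool_rot: [-2.271, 2.169, -0.009]
ft_force: [-0.2, 0.1, -4.7]
width: 0.0178
```

```bash
python3 look.py 2; python3 - <<'E'
from bl import *
for n in('top','side'):
    P=blade(n,'2',[480,-350,20],[665,-300,200])
    print(n,len(P))
    for x in range(480,670,15):
        Q=P[(P[:,0]>=x)&(P[:,0]<x+15)]
        if len(Q)>5:print(x,np.median(Q,0).round(1),len(Q))
E
```

```text
top 262
495 [ 502.5 -328.4  144.1] 9
510 [ 518.4 -319.2  127. ] 26
525 [ 532.8 -318.3  121. ] 30
540 [ 547.6 -317.9  117.8] 29
555 [ 562.8 -317.3  111.5] 28
570 [ 577.9 -317.   106.9] 29
585 [ 593.5 -316.5  101.9] 27
600 [ 608.6 -315.5   97.6] 27
615 [ 623.7 -315.4   91.8] 28
630 [ 637.2 -313.5   87. ] 23
side 368
480 [ 488.7 -328.1  131.4] 6
495 [ 508.2 -325.3  142.6] 11
510 [ 518.9 -323.   125.9] 36
525 [ 532.5 -320.5  121.1] 42
540 [ 547.1 -319.5  116.2] 41
555 [ 563.1 -318.3  111. ] 44
570 [ 576.6 -318.2  106.3] 37
585 [ 592.7 -318.5  101.8] 41
600 [ 607.7 -317.    96.3] 37
615 [ 622.3 -315.4   91.8] 37
630 [ 637.7 -315.6   86.7] 36
```

```bash
python3 - <<'E'
from bl import *
e=np.array([453.9,-321.9,152.2])
for n in('top','side'):
    P=blade(n,'2',[512,-335,60],[690,-300,135])-e
    P=P[P[:,0]<230]; 
    s=np.polyfit(P[:,0],P[:,2],1); y=np.polyfit(P[:,0],P[:,1],1); r=abs(P[:,2]-np.polyval(s,P[:,0]))<6
    s=np.polyfit(P[r,0],P[r,2],1);y=np.polyfit(P[r,0],P[r,1],1)
    print(n,s,y,np.sort(P[r,0])[-8:].round(1))
E
```

```text
top [-0.35295442 -1.71797344] [ 0.04418121 -0.73996104] [192.4 224.1 226.8 227.1 229.6 229.6 229.7 230. ]
side [-0.35980421 -2.07171802] [ 0.04388199 -0.50385261] [227.8 228.2 228.5 228.5 228.5 228.7 229.6 229.9]
```

Emit:
step_arm([
  [[5, 0, 15, 0.144], [10, 5, 30, 0.288], [20, 10, 30, 0.432], [35, 20, 30, 0.576], [50, 30, 30, 0.72], [65, 45, 30, 0.864], [80, 60, 30, 1.008], [95, 72, 30, 1.152], [110, 84, 30, 1.296], [130, 96, 30, 1.44], [147, 108, 30, 1.583], [157, 112, 30, 1.583]],
])

```text
time: 7.5
ee_pos: [0.6098, -0.2075, 0.1766]
tool_rot: [-3.139, -0.097, 0.003]
ft_force: [-0.2, -0.5, -4.3]
width: 0.0177
```

Emit:
step_arm([
  [[0, 0, -20, 0], [0, 0, -40, 0], [0, 0, -46, 0], [0, 0, -46, 0], [0, 0, -46, 0]],
])

```text
time: 8.0
ee_pos: [0.6094, -0.2091, 0.133]
tool_rot: [3.14, 0.088, 0.001]
ft_force: [-0.6, -0.3, -3.9]
width: 0.0179
```

```bash
python3 look.py 3; cat > st.py <<'E'
from bl import *
a=np.deg2rad(3.25);O=np.array([555.8,45.6]);xs=np.array([-np.sin(a),np.cos(a)]);ys=np.array([-np.cos(a),-np.sin(a)])
def to_s(P):
    P=np.asarray(P,float);q=P[...,:2]-O;return np.stack([q@xs,q@ys,P[...,2]],-1)
def to_w(x,y): return O+x*xs+y*ys
def state():
    s=readout.read_state();e=s['ee_pos']*1000;w=s['tool_rot'];ph=2*np.arctan2(w[1],w[0])
    print('t',round(s['time'],2),'tcp',e.round(1),'station',to_s(e).round(1),'baryaw rel',round((ph+np.pi/2-np.pi/2-a+np.pi/2)%np.pi-np.pi/2,4),'F',s['ft_force'].round(1),'M',s['moment'].round(2))
    return e
def barline(t,x0,x1,ylo=-60,yhi=-20,zlo=20,zhi=140):
    for n in('top','side'):
        f=np.load(n+t+'.npz');S=to_s(cloud(n,f['d'])*1000);p=f['p'].astype(int)
        m=(f['d']>0)&(S[...,0]>x0)&(S[...,0]<x1)&(S[...,1]>ylo)&(S[...,1]<yhi)&(S[...,2]>zlo)&(S[...,2]<zhi)&(p.sum(-1)>180)&(p.max(-1)-p.min(-1)<40)
        P=S[m];print(n,len(P))
        for x in np.arange(x0,x1,12):
            Q=P[(P[:,0]>=x)&(P[:,0]<x+12)]
            if len(Q)>4:print(np.median(Q,0).round(1),len(Q))
E
python3 - <<'E'
from st import *
state();barline('3',-210,-30,-70,-10,45,150)
E
```

```text
t 8.1 tcp [ 609.7 -209.1  133.4] station [-257.3  -39.4  133.4] baryaw rel 0.0003 F [ 0.3  0.1 -5. ] M [-0.28 -0.01 -0.  ]
top 283
[-200.7  -37.   115.9] 19
[-191.6  -39.3  107. ] 23
[-180.   -38.4  103.5] 24
[-167.9  -39.4   98.3] 20
[-157.5  -38.8   94.9] 23
[-143.9  -39.5   91.6] 23
[-132.3  -38.1   86.2] 22
[-118.6  -43.2   80.1] 33
[-109.1  -43.9   77.5] 33
[-96.7 -38.5  75.7] 22
[-84.  -39.6  70.2] 21
[-73.1 -38.2  67. ] 20
side 187
[-201.7  -28.9  120.3] 7
[-188.6  -32.3  106.9] 7
[-179.8  -32.6  105.8] 16
[-168.5  -35.8  102. ] 18
[-157.1  -33.8   97.9] 16
[-144.2  -34.7   92.7] 19
[-131.   -35.3   89.7] 16
[-120.2  -37.8   83.2] 19
[-108.5  -39.2   78.6] 21
[-95.4 -36.6  77. ] 16
[-84.3 -36.2  72.1] 14
[-73.  -33.9  68.2] 14
```

Emit:
step_arm([
  [[0, 0, -8, 0], [-0.6, 10, -11, 0], [-1.2, 20, -15, 0], [-1.7, 30, -18, 0], [-2.3, 40, -21, 0], [-2.8, 50, -25, 0], [-3.4, 60, -28, 0], [-4, 70, -32, 0], [-4.5, 79, -35, 0], [-4.5, 79, -35, 0]],
])

```text
time: 9.1
ee_pos: [0.6045, -0.1284, 0.0969]
tool_rot: [-3.14, -0.093, 0.001]
ft_force: [-0.5, 0.4, -3.8]
width: 0.0179
```

```bash
python3 look.py 4; python3 - <<'E'
from st import *
state();barline('4',-135,0,-70,-10,30,150)
E
```

```text
t 9.2 tcp [ 604.9 -129.7   97.4] station [-177.8  -39.1   97.4] baryaw rel 0.0016 F [-0.1  0.3 -3.4] M [-0.3   0.05 -0.  ]
top 248
[-112.7  -63.6   47.4] 8
[-106.6  -53.3   49.3] 20
[-92.9 -38.9  64.3] 21
[-80.9 -38.8  60.7] 21
[-69.  -39.   55.4] 21
[-56.9 -39.   53.7] 21
[-45.  -37.4  48.1] 20
[-32.4 -38.9  33.3] 55
[-23.4 -37.4  40.4] 29
[ -9.9 -39.4  35.9] 20
[ -0.4 -38.5  41.9] 12
side 187
[-117.6  -31.5   67.9] 9
[-105.8  -31.8   70. ] 10
[-93.8 -32.8  66.7] 15
[-78.5 -33.9  62.8] 15
[-68.6 -35.9  58.9] 12
[-57.  -32.7  55. ] 15
[-43.1 -34.6  50.4] 14
[-32.9 -30.3  34.9] 47
[-23.  -33.6  36.7] 20
[-10.7 -33.5  39.2] 14
[ -0.8 -32.5  49.8] 12
```

View pics/both4.png

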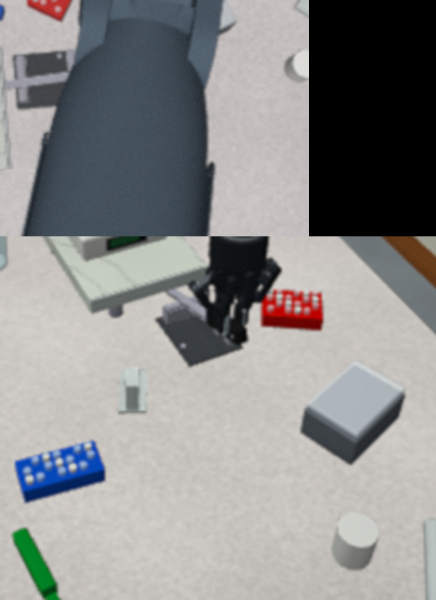

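Emit:
step_arm([
  [[0.2, -3, -6, 0], [0.3, -5.5, -12, 0], [0.4, -8, -19, 0], [0.6, -10, -25, 0], [0.7, -12, -31, 0], [0.8, -13.5, -36, 0], [0.9, -15, -42, 0], [0.9, -16, -47.5, 0], [0.9, -16, -47.5, 0]],
], grip_force=45)

```text
time: 10.1
ee_pos: [0.606, -0.1471, 0.0494]
tool_rot: [3.139, 0.089, 0.001]
ft_force: [2.2, -5.8, 4.6]
width: 0.018
```

```bash
python3 look.py 5; cat >> st.py <<'E'
def tilt(t):
    for n in('top','side'):
        f=np.load(n+t+'.npz');S=to_s(cloud(n,f['d'])*1000)
        m=(f['d']>0)&(S[...,0]>5)&(S[...,0]<80)&(abs(S[...,1])<95)&(S[...,2]>52)&(S[...,2]<90)
        P=S[m];g0=np.median(P[:,2]-64);m2=abs(P[:,2]-64-g0)<8
        # z=64cos+ (225-x)tan ; average
        print(n,'tilt est',round(float(np.mean((P[m2,2]-64)/(225-P[m2,0]))),4),m2.sum())
E
python3 - <<'E'
from st import *
tilt('0');tilt('4');tilt('5');state();barline('5',-165,0,-70,-10,25,150)
E
```

```text
top tilt est -0.007 1645
side tilt est 0.0052 1076
top tilt est -0.0071 1652
side tilt est 0.005 1082
top tilt est 0.02 1653
side tilt est 0.0318 1075
t 10.2 tcp [ 606.2 -147.    49.9] station [-195.2  -39.4   49.9] baryaw rel 0.0002 F [ 1.1 -5.1  5.5] M [-0.71 -0.25 -0.23]
top 338
[-121.9  -46.2   44.2] 34
[-111.7  -52.8   44.4] 44
[-99.  -39.5  44.6] 21
[-86.9 -38.1  42.1] 19
[-75.  -39.1  41.7] 21
[-62.9 -40.   41. ] 20
[-50.9 -38.6  41.5] 19
[-36.7 -38.2  32.5] 51
[-27.6 -37.1  32.3] 68
[-15.8 -39.7  38.1] 22
[ -5.2 -39.3  39.8] 15
side 203
[-110.7  -52.5   49.3] 7
[-74.4 -36.3  44.3] 17
[-62.9 -35.8  44.2] 18
[-51.2 -36.8  43.5] 17
[-35.6 -32.5  31.4] 50
[-29.1 -35.6  35.4] 56
[-14.5 -37.1  40.5] 17
[ -5.4 -36.7  41.9] 15
```

Emit:
step_arm([
  [[0, -1, -5, 0], [0, -1, -10, 0], [0, -1.5, -15, 0], [0, -1.5, -19, 0], [0, -1.5, -23, 0], [0, -1.5, -23, 0], [0, -1.5, -23, 0]],
])

```text
time: 10.9
ee_pos: [0.6061, -0.149, 0.027]
tool_rot: [3.138, 0.089, 0.001]
ft_force: [0.2, -8.8, 5.2]
width: 0.0177
```

```bash
python3 look.py 6; python3 - <<'E'
from st import *
tilt('6');state();barline('6',-165,0,-70,-10,20,150)
E
```

```text
top tilt est 0.047 1666
side tilt est 0.0572 1095
t 11.0 tcp [ 606.1 -149.    27. ] station [-197.1  -39.2   27. ] baryaw rel 0.0002 F [ 1.  -9.4  5.7] M [-1.3  -0.04  0.11]
top 343
[-121.3  -46.    34. ] 34
[-111.5  -53.3   42.1] 40
[-100.  -38.   34.] 20
[-87.  -39.3  35.2] 21
[-74.9 -40.1  35.9] 20
[-62.9 -40.2  35.9] 18
[-51.9 -38.4  37.9] 20
[-36.7 -38.9  32.2] 55
[-27.3 -37.9  31.9] 76
[-15.1 -40.5  40.7] 20
[ -5.1 -38.8  42. ] 16
side 251
[-96.  -39.4  36.1] 12
[-87.  -35.4  36.3] 16
[-76.2 -35.6  37.9] 26
[-62.6 -37.8  38.7] 17
[-51.4 -37.4  39. ] 19
[-35.8 -33.4  31. ] 77
[-28.1 -34.9  34.6] 55
[-14.2 -36.3  43.2] 16
[ -5.6 -37.4  43.4] 13
```

Emit:
step_arm([
  [[0, 1, 8, 0], [0, 2, 17, 0], [-0.1, 3.5, 26, 0], [-0.3, 5, 34, 0], [-0.4, 7, 42, 0], [-0.5, 8.5, 49, 0], [-0.5, 8.5, 49, 0], [-2.4, 8.9, 49, -0.04], [-4.4, 9.3, 49, -0.09], [-6.3, 9.6, 49, -0.13], [-6.3, 9.6, 49, -0.13]],
], grip_force=25)

```text
time: 12.1
ee_pos: [0.5976, -0.138, 0.0757]
tool_rot: [3.138, -0.113, -0.005]
ft_force: [-9.8, -5.8, 3.1]
width: 0.0181
```

```bash
python3 look.py 7; python3 - <<'E'
from st import *
tilt('7');state();barline('7',-165,0,-75,-10,20,150)
E
```

```text
top tilt est -0.0045 1644
side tilt est 0.0073 1073
t 12.2 tcp [ 597.7 -138.1   75.7] station [-185.7  -31.4   75.7] baryaw rel -0.1277 F [-9.9 -6.2  3.5] M [-1.09  2.28  1.67]
top 365
[-120.3  -57.8   48.3] 25
[-111.5  -54.5   49.2] 52
[-99.5 -35.   54.4] 20
[-87.7 -36.1  53.8] 20
[-75.9 -37.2  50.5] 20
[-63.1 -39.4  47.5] 21
[-50.9 -37.8  45.2] 21
[-36.7 -38.5  32.4] 59
[-27.2 -40.5  32.7] 82
[-14.9 -41.4  37.2] 20
[ -2.1 -39.5  38.4] 25
side 148
[-120.6  -70.2   45.6] 10
[-113.4  -73.    47.1] 6
[-72.3 -29.5  48.9] 5
[-59.6 -30.5  47.7] 7
[-47.2 -30.7  44.7] 7
[-36.2 -25.3  28.7] 40
[-28.6 -26.6  34.6] 36
[-15.6 -37.1  39.6] 16
[ -2.2 -39.4  38.3] 14
```

Emit:
step_arm([
  [[0, 3, 6, 0], [-0.2, 4, 11, 0], [-0.2, 4, 14, 0], [-0.2, 4, 14, 0], [-0.2, 4, 14, 0]],
])

```text
time: 12.7
ee_pos: [0.5991, -0.1337, 0.0896]
tool_rot: [3.139, -0.113, -0.0]
ft_force: [0.3, -0.3, -4.6]
width: 0.018
```

```bash
python3 look.py 8; python3 - <<'E'
from st import *
tilt('8');state();barline('8',-165,0,-75,-10,20,150)
E
```

```text
top tilt est -0.0072 1645
side tilt est 0.0049 1087
t 12.8 tcp [ 599.1 -133.7   89.6] station [-181.4  -33.1   89.6] baryaw rel -0.1287 F [ 0.  -0.  -4.7] M [-0.6  -0.02 -0.01]
top 351
[-120.6  -61.1   46.2] 19
[-111.6  -56.3   49.3] 47
[-99.9 -42.3  62. ] 20
[-87.1 -44.   59.1] 21
[-75.1 -45.3  55.3] 21
[-63.1 -47.1  52.4] 21
[-51.1 -49.1  47.5] 20
[-36.8 -44.   31.9] 54
[-27.2 -44.2  32.3] 86
[-15.1 -54.   36.9] 19
[ -0.6 -52.   36.8] 23
side 136
[-35.9 -34.2  27.8] 56
[-29.6 -30.5  33. ] 39
[-15.8 -46.   41.4] 6
[ -0.9 -46.9  48.7] 19
```

Emit:
step_arm([
  [[1.5, 0, 0, 0], [1.2, -4, -8, 0], [0.9, -8.4, -17, 0], [0.7, -10.5, -23, 0], [0.6, -12, -29, 0], [0.5, -13.2, -35, 0], [0.4, -14.3, -41, 0], [0.4, -15, -47, 0], [0.3, -15.6, -53, 0], [0.3, -16, -59, 0], [0.3, -16, -64, 0], [0.3, -16, -68, 0]],
], grip_force=45)

```text
time: 14.0
ee_pos: [0.5997, -0.1509, 0.0217]
tool_rot: [3.137, -0.114, 0.001]
ft_force: [-1.4, -5.2, 6.2]
width: 0.018
```

Emit:
step_arm([
  [[0, 0, 0, 0], [0, 0, 0, 0]],
])

```text
time: 14.2
ee_pos: [0.5995, -0.1509, 0.0218]
tool_rot: [3.138, -0.114, 0.0]
ft_force: [-1.2, -8.1, 4.8]
width: 0.018
```

```bash
python3 look.py 9; python3 - <<'E'
from st import *
tilt('9');state();barline('9',-140,0,-75,-10,20,150)
E
```

```text
top tilt est 0.0505 1665
side tilt est 0.0614 1110
t 14.3 tcp [ 599.5 -150.9   21.9] station [-198.6  -32.5   21.9] baryaw rel -0.1294 F [-1.4 -7.4  5.5] M [-1.11  0.31  0.27]
top 376
[-131.5  -44.7   31. ] 11
[-120.7  -52.1   39.8] 41
[-110.5  -54.5   43.9] 50
[-97.6 -45.   30.2] 20
[-85.7 -47.1  33.2] 20
[-73.7 -49.1  35.2] 20
[-61.8 -49.9  36.4] 20
[-49.8 -51.   37.6] 20
[-36.5 -46.8  32.4] 60
[-27.  -43.8  32.4] 79
[-14.5 -55.8  42.1] 20
[ -3.9 -57.   42.1] 15
side 263
[-94.3 -40.3  34.9] 6
[-83.8 -45.9  35.2] 16
[-72.9 -46.2  36.3] 18
[-62.2 -47.5  38.5] 21
[-50.3 -49.1  39.8] 18
[-36.2 -40.2  30.1] 97
[-27.8 -45.7  35. ] 51
[-14.4 -54.   44.2] 19
[ -3.5 -53.9  45.1] 11
```

Emit:
step_arm([
  [[5.5, -0.3, 0, 0.032], [11, -0.4, 0, 0.065], [16.5, -0.4, 0, 0.097], [22, -0.1, 0, 0.13], [27.5, 0.4, 0, 0.163], [33, 0.9, 0, 0.195], [38.5, 1.6, 0, 0.228], [44, 2.6, 0, 0.26], [44, 2.6, 0, 0.26], [44, 2.6, 0, 0.26]],
], grip_force=60)

```text
time: 15.3
ee_pos: [0.6435, -0.1484, 0.0217]
tool_rot: [3.126, 0.293, -0.0]
ft_force: [-1.1, -8.3, 4.3]
width: 0.018
```

```bash
python3 look.py 10; python3 - <<'E'
from st import *
tilt('10');state();barline('10',-140,0,-85,-30,20,150)
E
```

```text
top tilt est 0.0519 1667
side tilt est 0.0614 1107
t 15.4 tcp [ 643.5 -148.4   21.7] station [-198.6  -76.5   21.7] baryaw rel 0.1301 F [-0.7 -8.2  4.3] M [-1.21  0.39 -0.12]
top 317
[-119.4  -75.8   47.2] 18
[-110.7  -66.8   47.3] 42
[-98.  -62.7  31.2] 20
[-85.8 -61.5  32.3] 19
[-73.8 -61.1  34. ] 21
[-62.5 -58.6  36.4] 20
[-50.3 -57.2  35.7] 20
[-36.7 -56.8  31.3] 53
[-26.4 -55.9  32.5] 68
[-14.3 -52.6  43.2] 20
[ -3.8 -52.2  43.1] 16
side 323
[-120.4  -62.2   46.7] 44
[-111.   -64.    48.2] 41
[-102.4  -56.2   37. ] 7
[-84.7 -59.4  34.2] 18
[-74.4 -57.7  35.7] 23
[-61.8 -56.7  37.7] 20
[-50.1 -54.3  38.4] 20
[-35.6 -51.9  31.8] 72
[-27.2 -49.8  36.1] 46
[-13.7 -49.4  44.3] 20
[ -4.5 -49.9  44.8] 12
```

Emit:
step_arm([
  [[0, 0, 3, 0], [0, 0, 6, 0], [0, 0, 9, 0], [0, 0, 11, 0], [0, 0, 11, 0]],
], grip_force=35)

```text
time: 15.9
ee_pos: [0.6433, -0.1482, 0.0326]
tool_rot: [3.126, 0.294, -0.001]
ft_force: [-0.7, -6.6, -1.1]
width: 0.018
```

Emit:
step_arm([
  [[0, 0, 1, 0], [0, 0, 2, 0], [0, 0, 3, 0], [0, 0, 3, 0]],
])

```text
time: 16.3
ee_pos: [0.6432, -0.1477, 0.0351]
tool_rot: [3.127, 0.294, -0.001]
ft_force: [1.3, -6.2, -5.9]
width: 0.0185
```

```bash
python3 look.py 11; python3 - <<'E'
from st import *
tilt('11');state();barline('11',-140,0,-85,-30,20,150)
E
```

```text
top tilt est 0.0362 1663
side tilt est 0.0474 1075
t 16.4 tcp [ 643.2 -147.7   35.1] station [-197.9  -76.3   35.1] baryaw rel 0.131 F [ 1.9 -5.7 -5.4] M [-1.55 -0.42  0.21]
top 312
[-119.4  -75.8   47.6] 17
[-110.6  -67.    46.7] 40
[-97.8 -63.6  37.2] 20
[-85.8 -63.   38.2] 20
[-74.7 -60.9  37.9] 20
[-63.5 -58.5  39.2] 21
[-51.3 -57.4  38.7] 21
[-36.6 -56.   33.1] 54
[-26.3 -55.7  32.1] 65
[-14.2 -52.9  41.8] 20
[ -3.7 -52.3  42.4] 14
side 291
[-121.3  -55.2   40.7] 21
[-108.9  -63.2   48.6] 39
[-93.8 -56.1  39.5] 6
[-86.6 -61.   39.5] 19
[-75.5 -58.   39.9] 21
[-62.7 -58.2  40.4] 20
[-50.6 -54.9  40.5] 19
[-35.4 -51.1  31.6] 68
[-27.4 -48.2  35.3] 45
[-14.2 -50.8  42. ] 20
[ -3.8 -47.5  43.6] 12
```

Emit:
step_arm([
  [[0, 0, 0, 0], [0, 0, 0, 0], [0, 0, 0, 0], [0, 0, 0, 0]],
], gripper=38)

```text
time: 16.8
ee_pos: [0.6435, -0.1469, 0.0359]
tool_rot: [-3.128, -0.295, -0.0]
ft_force: [0.2, -0.1, -0.6]
width: 0.0382
```

Emit:
step_arm([
  [[0, 0, 15, 0], [0, 0, 40, 0], [0, 0, 75, 0], [0, 0, 115, 0], [0, 0, 150, 0], [0, 0, 150, 0]],
])

```text
time: 17.4
ee_pos: [0.6455, -0.1474, 0.1912]
tool_rot: [3.125, 0.295, 0.011]
ft_force: [0.4, -1.1, 0.1]
width: 0.0381
```

```bash
python3 look.py 12; python3 - <<'E'
from st import *
tilt('12');state();barline('12',-140,0,-85,-30,20,150)
f=np.load('side12.npz');S=to_s(cloud('side',f['d'])*1000);v,u=np.indices(f['d'].shape)
for n in('top','side'):
    f=np.load(n+'12.npz');X=cloud(n,f['d'])*1000
    m=(f['d']>0)&(abs(X[...,0]-460)<50)&(abs(X[...,1]+115)<65)&(X[...,2]>42)&(X[...,2]<70)
    show(n+' block',m,X/1000)
    m=(f['d']>0)&(abs(X[...,0]-460)<60)&(abs(X[...,1]+105)<65)&(X[...,2]>3.5)&(X[...,2]<70)
    show(n+' all',m,X/1000)
E
```

```text
top tilt est 0.0361 1655
side tilt est 0.0473 1082
t 17.5 tcp [ 643.9 -147.1  186.4] station [-197.4  -77.1  186.4] baryaw rel 0.1313 F [ 0.3 -0.4 -0.4] M [0.05 0.01 0.01]
top 297
[-117.1  -79.8   45.6] 7
[-109.7  -69.4   45.8] 33
[-97.9 -62.9  37. ] 19
[-87.1 -63.   37.7] 20
[-74.7 -60.6  38. ] 20
[-63.5 -58.6  37.9] 21
[-51.3 -57.6  40.1] 21
[-36.5 -55.6  32.6] 54
[-26.4 -55.5  33.1] 66
[-14.1 -53.   41.5] 20
[ -3.6 -51.   40.7] 16
side 331
[-134.1  -58.1   50.3] 5
[-120.8  -61.7   46.2] 52
[-110.7  -63.9   48.1] 40
[-102.1  -62.2   41.1] 11
[-86.  -59.6  39.1] 21
[-74.3 -57.1  40.7] 20
[-62.1 -57.1  40.7] 22
[-49.6 -54.6  41.4] 19
[-35.8 -48.7  31.8] 59
[-28.2 -53.1  35.1] 48
[-14.2 -48.9  42.2] 18
[ -4.4 -50.3  42.7] 16
side block px [252. 228.] n 96 ctr [ 457.  -124.3] size [38.4 15.3] ang 68.8 z [45. 55. 58.] mean [ 456.2 -127.    54.4]
side all px [253. 234.] n 369 ctr [ 467.  -103.3] size [87.7 47.2] ang 69.8 z [ 4.  8. 57.] mean [ 460.4 -117.9   22.2]
```

View pics/both12.png

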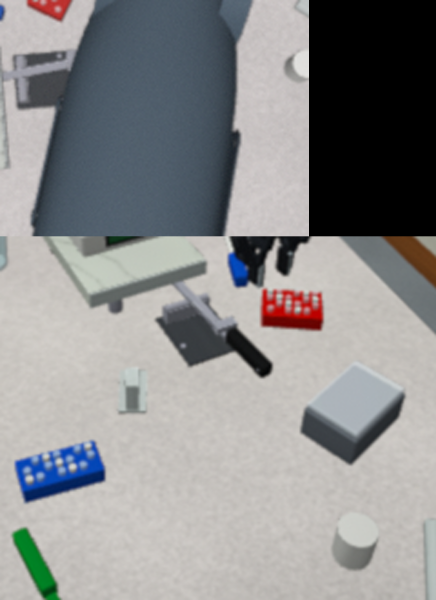

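Emit:
step_arm([
  [[-35, 4, 0, -0.12], [-70, 8, 0, -0.25], [-110, 12, -20, -0.37], [-150, 16, -50, -0.49], [-186, 19, -80, -0.549], [-186, 19, -100, -0.549], [-186, 19, -100, -0.549], [-186, 19, -100, -0.549]],
])

```text
time: 18.3
ee_pos: [0.4577, -0.128, 0.0859]
tool_rot: [-3.091, 0.563, 0.001]
ft_force: [1.2, 0.1, 0.4]
width: 0.0382
```

```bash
python3 - <<'E'
from st import *
state()
p,d=cap('side');X=cloud('side',d)*1000
m=(d>0)&(abs(X[...,0]-460)<50)&(abs(X[...,1]+115)<65)&(X[...,2]>42)&(X[...,2]<62)
show('block',m,X/1000);cv2.imwrite('pics/c13.png',cv2.resize(p[150:300,180:360,::-1],None,fx=3,fy=3))
E
```

```text
t 18.3 tcp [ 457.7 -128.    85.9] station [-167.8  107.8   85.9] baryaw rel -0.4174 F [1.2 0.1 0.4] M [-0.   -0.01 -0.02]
block px [252. 229.] n 102 ctr [ 457.3 -123.8] size [40.2 15.3] ang 69.0 z [44. 56. 58.] mean [ 455.7 -128.4   54.3]
```

View pics/c13.png

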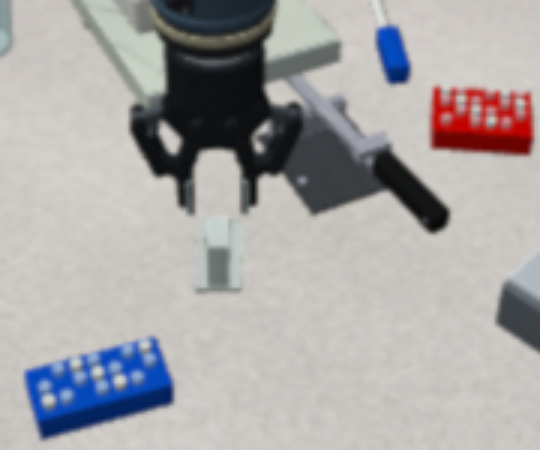

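Emit:
step_arm([
  [[0, 0, -25, 0], [0, 0, -48, 0], [0, 0, -62, 0], [0, 0, -62, 0]],
])

```text
time: 18.75
ee_pos: [0.4577, -0.128, 0.0231]
tool_rot: [-3.091, 0.563, 0.002]
ft_force: [0.7, -0.7, 1.1]
width: 0.0381
```

Emit:
step_arm([
  [[0, 0, 0, 0], [0, 0, 0, 0], [0, 0, 0, 0], [0, 0, 0, 0], [0, 0, 2, 0], [0, 0, 6, 0], [0, 0, 10, 0], [0, 0, 10, 0]],
], gripper=5, grip_force=50)

```text
time: 19.55
ee_pos: [0.4579, -0.1281, 0.0345]
tool_rot: [3.09, -0.564, 0.001]
ft_force: [0.9, -0.1, -0.8]
width: 0.0172
```

Emit:
step_arm([
  [[13, 22, 5, 0.1], [26, 45, 5, 0.21], [40, 68, 5, 0.32], [52.6, 90, 5, 0.417], [52.6, 90, 0, 0.417], [52.6, 90, 0, 0.417], [52.6, 90, 0, 0.417]],
])

```text
time: 20.25
ee_pos: [0.5095, -0.0385, 0.0336]
tool_rot: [3.14, 0.086, -0.001]
ft_force: [-0.2, 0.1, -1.2]
width: 0.0172
```

```bash
python3 look.py 14; python3 - <<'E'
from st import *
state();tilt('14')
for n in('top','side'):
    f=np.load(n+'14.npz');S=to_s(cloud(n,f['d'])*1000);p=f['p'].astype(int)
    m=(f['d']>0)&(S[...,0]>-110)&(S[...,0]<-8)&(S[...,1]>20)&(S[...,1]<85)&(S[...,2]>8)&(S[...,2]<30)&(p.sum(-1)>250)
    show(n+' plate',m,S/1000)
E
```

```text
t 20.35 tcp [509.7 -38.7  33.9] station [-81.5  50.8  33.9] baryaw rel -0.0024 F [-0.7  0.5 -0.9] M [-0.02 -0.01 -0.01]
top tilt est 0.0364 1439
side tilt est 0.0476 540
side plate px [254. 210.] n 159 ctr [-56.5  53.6] size [86.6 39.6] ang 2.3 z [11. 15. 27.] mean [-69.1  60.4  15.7]
```

View pics/both14.png

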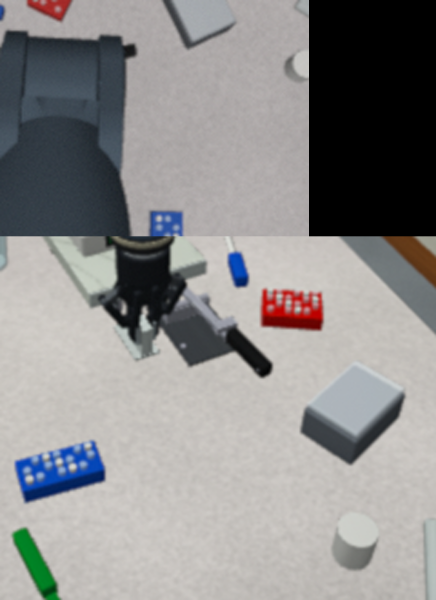

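Emit:
step_arm([
  [[0.5, 0, -5, 0.002], [0.5, 0, -10, 0.002], [0.5, 0, -10, 0.002], [0, 8, -10, 0.002], [-0.5, 16, -10, 0.002], [-1, 24, -10, 0.002], [-1.5, 32, -10, 0.002], [-2, 40, -10, 0.002], [-2.4, 47, -10, 0.002], [-2.7, 53, -10, 0.002], [-2.9, 57, -10, 0.002], [-2.9, 57, -10, 0.002]],
])

```text
time: 21.55
ee_pos: [0.5077, 0.0191, 0.024]
tool_rot: [3.14, 0.091, 0.002]
ft_force: [-0.6, 0.6, 6.8]
width: 0.0172
```

```bash
python3 - <<'E'
from st import *
for i in range(2): state()
E
```

```text
t 21.55 tcp [507.7  19.1  24. ] station [-23.8  49.6  24. ] baryaw rel 0.0011 F [-0.6  0.6  6.8] M [ 0.21  0.01 -0.02]
t 21.55 tcp [507.7  19.1  24. ] station [-23.8  49.6  24. ] baryaw rel 0.0011 F [-0.6  0.6  6.8] M [ 0.21  0.01 -0.02]
```

Emit:
step_arm([
  [[0, 0.7, 0.6, 0], [-0.1, 1.4, 0.6, 0], [-0.1, 2, 0.6, 0], [-0.1, 2, 0.6, 0]],
])

```text
time: 21.95
ee_pos: [0.5069, 0.0209, 0.0242]
tool_rot: [-3.14, -0.091, 0.001]
ft_force: [1.1, 0.5, -1.3]
width: 0.0174
```

Emit:
step_arm([
  [[0, 0.7, 0, 0], [-0.1, 1.4, 0, 0], [-0.1, 1.4, 0, 0]],
])

```text
time: 22.25
ee_pos: [0.507, 0.0224, 0.0244]
tool_rot: [-3.14, -0.091, 0.0]
ft_force: [0.7, 0.0, -1.0]
width: 0.0174
```

Emit:
step_arm([
  [[0, 0.7, 0, 0], [-0.1, 1.2, 0, 0], [-0.1, 1.2, 0, 0]],
])

```text
time: 22.55
ee_pos: [0.5069, 0.0236, 0.0244]
tool_rot: [-3.14, -0.091, -0.0]
ft_force: [-0.2, 0.2, -2.0]
width: 0.0176
```

Emit:
step_arm([
  [[0, 0.6, 0, 0], [0, 1, 0, 0], [0, 1, 0, 0]],
])

```text
time: 22.85
ee_pos: [0.5069, 0.024, 0.0244]
tool_rot: [3.139, 0.091, -0.0]
ft_force: [-0.5, -5.8, -0.4]
width: 0.0173
```

Emit:
step_arm([
  [[0, 0, -0.5, 0], [0, 0, -0.5, 0]],
])

```text
time: 23.05
ee_pos: [0.507, 0.024, 0.0241]
tool_rot: [3.139, 0.091, 0.0]
ft_force: [-0.8, -5.2, 0.7]
width: 0.0173
```

Emit:
step_arm([
  [[0, 0, 0, 0], [0, 0, 0, 0], [0, 0, 0, 0], [0, 0, 0, 0]],
], gripper=38)

```text
time: 23.45
ee_pos: [0.5069, 0.0247, 0.0239]
tool_rot: [-3.14, -0.091, -0.0]
ft_force: [-0.4, -0.1, -0.7]
width: 0.0378
```

Emit:
step_arm([
  [[0, -1, 15, 0], [0, -1, 40, 0], [0, -1, 80, 0], [0, -1, 120, 0], [20, -35, 140, 0.02], [50, -75, 140, 0.05], [85, -115, 140, 0.08], [115, -155, 140, 0.11], [136, -171, 140, 0.13], [136, -171, 110, 0.13], [136, -171, 90, 0.13], [136, -171, 90, 0.13]],
])

```text
time: 24.65
ee_pos: [0.6412, -0.1462, 0.1108]
tool_rot: [-3.126, -0.294, 0.007]
ft_force: [-1.2, -0.1, -0.7]
width: 0.0379
```

```bash
python3 look.py 15; python3 - <<'E'
from st import *
state();tilt('15')
f=np.load('side15.npz');S=to_s(cloud('side',f['d'])*1000);p=f['p'].astype(int);d=f['d']
m=(d>0)&(S[...,0]>-60)&(S[...,0]<0)&(S[...,1]>25)&(S[...,1]<85)&(S[...,2]>40)&(S[...,2]<60)
show('block',m,S/1000)
m=(d>0)&(S[...,0]>-280)&(S[...,0]<-120)&(S[...,1]>-120)&(S[...,1]<-40)&(S[...,2]>20)&(S[...,2]<75)&(p.max(-1)<75)
show('handle',m,S/1000)
E
```

```text
t 24.75 tcp [ 642.7 -146.3  114.4] station [-196.5  -75.9  114.4] baryaw rel 0.1314 F [-0.3 -0.3  0.7] M [-0.01 -0.04 -0.01]
top tilt est 0.0356 1664
side tilt est 0.0477 1093
block px [249. 188.] n 94 ctr [-17.7  51.6] size [35.3 19.3] ang 0.5 z [42. 54. 58.] mean [-20.4  52.7  52.5]
handle px [316. 213.] n 286 ctr [-171.2  -70.3] size [100.5  19.7] ang 7.3 z [34. 48. 52.] mean [-178.6  -68.7   45.5]
```

View pics/both15.png

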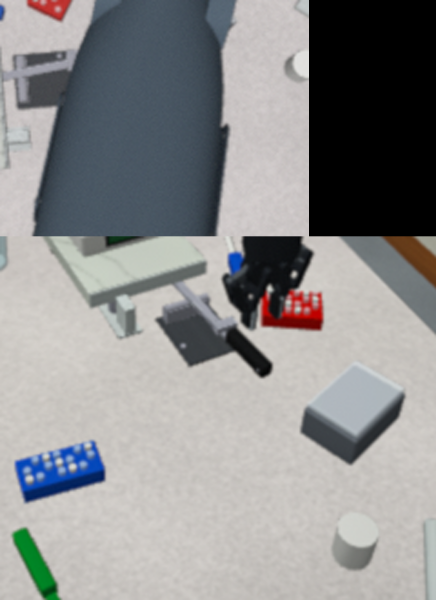

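Emit:
step_arm([
  [[0, -0.5, -30, 0], [0, -0.5, -60, 0], [0, -0.5, -79, 0], [0, -0.5, -79, 0]],
])

```text
time: 25.15
ee_pos: [0.6419, -0.1465, 0.0339]
tool_rot: [-3.127, -0.295, 0.003]
ft_force: [-0.2, -0.3, 0.5]
width: 0.0382
```

Emit:
step_arm([
  [[0, 0, 0, 0], [0, 0, 0, 0], [0, 0, 0, 0], [0, 0, 0, 0]],
], gripper=8, grip_force=45)

```text
time: 25.55
ee_pos: [0.6435, -0.1471, 0.0361]
tool_rot: [3.127, 0.295, 0.002]
ft_force: [-1.9, -1.1, 3.7]
width: 0.0184
```

Emit:
step_arm([
  [[0, 0, -4, 0], [0, 0, -8, 0], [0, 0, -12, 0], [0, 0, -13.5, 0], [0, 0, -13.5, 0], [0, 0, -13.5, 0]],
])

```text
time: 26.15
ee_pos: [0.6436, -0.1478, 0.0222]
tool_rot: [3.126, 0.294, 0.002]
ft_force: [-1.6, -6.4, 3.6]
width: 0.0188
```

```bash
python3 look.py 16; python3 - <<'E'
from st import *
state();tilt('16');barline('16',-140,0,-85,-30,20,150)
E
```

```text
t 26.25 tcp [ 643.6 -147.8   22.2] station [-198.1  -76.7   22.2] baryaw rel 0.1306 F [-1.1 -5.5  3.7] M [-0.79  0.34 -0.17]
top tilt est 0.0528 1665
side tilt est 0.063 1109
top 313
[-119.2  -75.2   46.3] 18
[-110.7  -66.    46. ] 41
[-97.8 -63.1  30.7] 19
[-85.8 -61.   33.2] 19
[-73.7 -61.3  33.6] 21
[-62.5 -59.1  37.6] 20
[-50.3 -56.8  38.4] 20
[-36.5 -56.   33.3] 54
[-26.3 -55.7  32.7] 67
[-15.2 -53.   41.7] 18
[ -3.8 -51.9  43.8] 16
side 328
[-119.7  -62.7   46.8] 40
[-110.1  -63.1   48.2] 45
[-98.7 -59.6  41.6] 6
[-83.6 -57.1  34.2] 20
[-74.3 -58.6  34.5] 17
[-62.1 -55.4  37.6] 25
[-48.1 -53.9  40. ] 22
[-35.5 -49.1  30.6] 67
[-27.9 -55.8  35. ] 51
[-14.  -50.1  44.6] 19
[ -2.9 -50.   45.3] 16
```

Emit:
step_arm([
  [[-5.5, -1, 0, -0.032], [-11, -1.7, 0, -0.065], [-16.5, -2.2, 0, -0.097], [-22, -2.7, 0, -0.13], [-27.5, -3, 0, -0.163], [-33, -3, 0, -0.195], [-38.5, -2.9, 0, -0.228], [-44, -2.6, 0, -0.26], [-44, -2.6, 0, -0.26], [-44, -2.6, 0, -0.26]],
])

```text
time: 27.25
ee_pos: [0.5991, -0.1502, 0.022]
tool_rot: [3.138, -0.114, 0.001]
ft_force: [-1.4, -5.2, 4.6]
width: 0.0189
```

```bash
python3 look.py 17; python3 - <<'E'
from st import *
state();tilt('17');barline('17',-140,0,-85,-30,20,150)
E
```

```text
t 27.35 tcp [ 599.1 -150.2   22. ] station [-197.9  -32.1   22. ] baryaw rel -0.1294 F [-2.2 -5.8  4. ] M [-0.76  0.47  0.22]
top tilt est 0.0528 1668
side tilt est 0.064 1095
top 369
[-131.7  -43.    27.1] 11
[-120.2  -58.3   45.6] 49
[-110.5  -59.4   44.4] 58
[-97.6 -45.   32.1] 20
[-84.4 -45.7  32.6] 18
[-73.5 -46.1  34.2] 20
[-61.8 -49.5  36.4] 20
[-49.9 -50.2  39.8] 20
[-36.3 -53.9  33.1] 52
[-26.4 -55.4  32.6] 66
[-14.5 -55.7  42.3] 20
[ -4.  -56.7  42.8] 15
side 231
[-85.  -41.9  34.5] 18
[-73.9 -44.8  36. ] 17
[-60.6 -45.4  37.5] 19
[-50.2 -47.7  39.7] 20
[-36.  -51.8  30.7] 70
[-28.3 -53.1  35.4] 44
[-14.5 -53.5  44.6] 23
[ -2.  -51.8  46.1] 10
```

Emit:
step_arm([
  [[0, 0, 3, 0], [0, 0, 6, 0], [0, 0.1, 9, 0], [0, 0.2, 12, 0], [0, 0.4, 15, 0], [0, 0.6, 18, 0], [0, 0.8, 20.5, 0], [0, 1, 23, 0], [0, 1.2, 25, 0], [0, 1.4, 27, 0], [0, 1.6, 29, 0], [0, 1.6, 29, 0]],
], grip_force=25)

```text
time: 28.55
ee_pos: [0.5989, -0.1475, 0.0506]
tool_rot: [-3.139, 0.112, -0.0]
ft_force: [-0.5, 4.0, -1.9]
width: 0.0185
```

```bash
python3 look.py 18; python3 - <<'E'
from st import *
state();tilt('18');barline('18',-140,0,-85,-30,20,150)
E
```

```text
t 28.65 tcp [ 598.9 -147.6   50.3] station [-195.3  -32.    50.3] baryaw rel -0.1285 F [-0.3  4.1 -0.7] M [0.58 0.1  0.16]
top tilt est 0.0223 1663
side tilt est 0.0342 1077
top 369
[-131.1  -41.6   44.1] 12
[-120.3  -55.2   45.6] 48
[-110.4  -59.9   46.1] 59
[-98.3 -42.7  41.8] 19
[-85.6 -46.8  41.4] 20
[-73.7 -47.9  42.1] 20
[-61.8 -48.8  41.9] 20
[-48.9 -50.5  39.9] 19
[-36.3 -53.7  33.3] 52
[-26.5 -55.8  32.7] 65
[-14.  -53.4  39.7] 20
[ -3.8 -57.1  39.9] 15
side 202
[-121.1  -80.    27.9] 9
[-110.2  -44.9   45.4] 12
[-100.4  -47.1   44.8] 5
[-71.5 -43.9  44.5] 6
[-62.2 -47.   42.7] 19
[-48.8 -47.4  42.8] 17
[-35.5 -47.8  31.1] 62
[-28.4 -55.9  35.1] 42
[-15.1 -51.1  41.5] 16
[ -4.9 -54.3  42.6] 12
```

Emit:
step_arm([
  [[0, 0.3, 1.5, 0], [0, 0.6, 3, 0], [0, 0.8, 4.5, 0], [0, 1, 6, 0], [0, 1.2, 7.5, 0], [0, 1.2, 7.5, 0]],
])

```text
time: 29.25
ee_pos: [0.599, -0.1471, 0.0581]
tool_rot: [3.139, -0.114, 0.0]
ft_force: [0.9, -1.2, -4.9]
width: 0.0183
```

```bash
python3 look.py 19; python3 - <<'E'
from st import *
state();tilt('19');barline('19',-110,0,-85,-30,20,150)
E
```

```text
t 29.35 tcp [ 598.9 -147.    57.9] station [-194.7  -32.1   57.9] baryaw rel -0.129 F [-0.2  0.4 -4. ] M [-0.41  0.02  0.01]
top tilt est 0.0182 1649
side tilt est 0.0302 1071
top 274
[-106.8  -50.8   46.4] 34
[-91.4 -45.9  46.2] 20
[-79.6 -46.8  44.8] 20
[-67.8 -48.3  42.9] 20
[-55.9 -49.4  43.4] 20
[-42.5 -50.5  41.4] 25
[-32.1 -55.6  32.3] 69
[-22.7 -55.8  32.2] 41
[ -8.4 -56.9  39.6] 20
[ -0.9 -57.3  39.3] 5
side 163
[-106.4  -46.7   49.7] 9
[-56.1 -49.8  45.1] 16
[-40.8 -46.5  42.2] 26
[-33.  -46.   33.2] 65
[-22.4 -54.8  40.3] 21
[ -9.2 -52.   40.9] 16
```

Emit:
step_arm([
  [[-0.4, -6, 0.5, 0], [-0.9, -12, 1, 0], [-1.5, -20, 1.7, 0], [-2.2, -30, 3.5, 0], [-3, -42, 7, 0], [-4, -56, 12, 0], [-5.2, -72, 20, 0], [-6.5, -90, 30, 0], [-7, -100, 50, 0], [-7, -100, 75, 0], [-7, -100, 75, 0]],
], grip_force=40)

```text
time: 30.45
ee_pos: [0.5934, -0.2488, 0.1367]
tool_rot: [3.138, -0.115, 0.008]
ft_force: [0.8, 0.6, -3.8]
width: 0.0184
```

Emit:
step_arm([
  [[-10, -5, 5, -0.1], [-24, -12, 10, -0.24], [-38, -20, 10, -0.38], [-52, -28, 10, -0.52], [-66, -36, 10, -0.66], [-80, -44, 10, -0.8], [-94, -52, 10, -0.94], [-108, -58, 10, -1.08], [-120, -64, 10, -1.22], [-130, -70, 10, -1.36], [-139, -74, 10, -1.4535], [-139, -74, 10, -1.4535]],
], grip_force=60)

```text
time: 31.65
ee_pos: [0.4517, -0.3213, 0.1423]
tool_rot: [2.268, -2.173, -0.001]
ft_force: [-0.4, 0.2, -3.6]
width: 0.0182
```

```bash
python3 look.py 20; python3 - <<'E'
from st import *
e=state();tilt('20')
for n in('top','side'):
    P=blade(n,'20',[500,-350,30],[670,-285,200]); print(n)
    for x in range(500,670,20):
        Q=P[(P[:,0]>=x)&(P[:,0]<x+20)]
        if len(Q)>5:print(np.median(Q,0).round(1),len(Q))
E
```

```text
t 31.75 tcp [ 452.8 -320.8  142.5] station [-360.   123.6  142.5] baryaw rel 1.562 F [ 0.2 -0.4 -3.7] M [-0.01  0.34 -0.  ]
top tilt est 0.0183 1660
side tilt est 0.0312 582
top
[ 514.4 -321.7  127.4] 20
[ 530.1 -317.9  122. ] 40
[ 550.4 -317.2  118.7] 39
[ 570.4 -316.6  114.9] 38
[ 589.4 -316.6  111.4] 39
[ 609.2 -314.7  108.4] 37
[ 630.3 -314.8  104.6] 39
[ 648.6 -314.3  101. ] 27
[ 667.5 -292.    49.3] 18
side
[ 512.2 -324.3  128.8] 25
[ 529.9 -319.5  124.5] 59
[ 549.9 -318.4  120.3] 58
[ 570.1 -317.3  117. ] 56
[ 590.3 -317.   112.7] 57
[ 610.2 -315.2  109.7] 52
[ 629.3 -314.6  105.7] 53
[ 647.5 -313.4  102.2] 39
[ 666.2 -293.1   43.2] 60
```

View pics/both20.png

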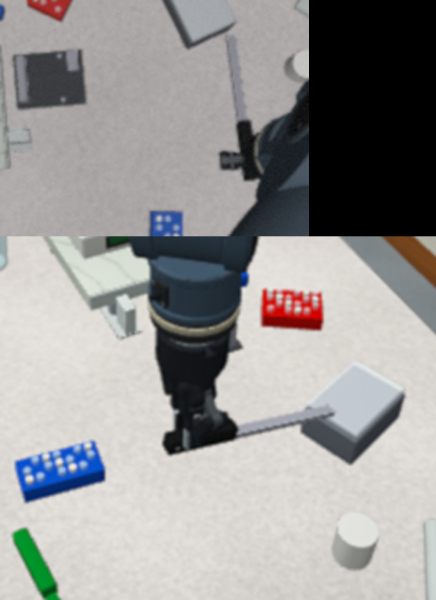

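Emit:
step_arm([
  [[-10, 0, -20, 0], [-20, -1, -45, 0], [-20, -1, -70, 0], [-20, -1, -90, 0], [-20, -1, -98, 0], [-20, -1, -106, 0], [-20, -1, -113, 0], [-20, -1, -120, 0], [-20, -1, -126, 0], [-20, -1, -130, 0], [-20, -1, -133, 0], [-20, -1, -133, 0]],
], grip_force=25)

```text
time: 32.95
ee_pos: [0.4329, -0.3219, 0.0116]
tool_rot: [-2.271, 2.171, -0.002]
ft_force: [-13.0, 8.2, 35.6]
width: 0.0179
```

Emit:
step_arm([
  [[0, 0, 2.5, 0], [0, 0, 2.5, 0]],
])

```text
time: 33.15
ee_pos: [0.4332, -0.3221, 0.0129]
tool_rot: [2.271, -2.171, 0.002]
ft_force: [-1.3, -1.2, -0.4]
width: 0.018
```

```bash
python3 - <<'E'
from st import *
e=state();p,d=cap('side');np.savez('side21',p=p,d=d);P=blade('side','21',[490,-350,4],[650,-290,80],4)
for x in range(490,650,20):
    Q=P[(P[:,0]>=x)&(P[:,0]<x+20)]
    if len(Q)>5:print(np.median(Q,0).round(1),len(Q))
E
```

```text
t 33.15 tcp [ 433.2 -322.1   12.9] station [-360.1  143.2   12.9] baryaw rel 1.5593 F [-1.3 -1.2 -0.4] M [-0.14 -0.17 -0.12]
[ 502.8 -322.1    9.9] 41
[ 519.1 -318.4    9. ] 53
[ 539.7 -316.6    8.2] 55
[ 560.3 -315.7    8.7] 51
[ 579.8 -314.8    8.3] 48
[ 599.4 -314.3    9.3] 48
[ 621.  -313.9    8.6] 50
[ 636.  -313.7    8.5] 30
```

Bar is flat on the bench, so I release it and back off.

Emit:
step_arm([
  [[0, 0, 0, 0], [0, 0, 0, 0], [0, 0, 0, 0], [0, 0, 0, 0], [0, 0, 20, 0], [0, 0, 60, 0], [0, 0, 100, 0], [-20, -20, 150, 0], [-40, -40, 180, 0], [-40, -60, 180, 0], [-40, -60, 180, 0]],
], gripper=45)

```text
time: 34.3
ee_pos: [0.3928, -0.384, 0.1933]
tool_rot: [2.269, -2.173, 0.004]
ft_force: [-0.8, 0.0, -0.3]
width: 0.045
```

```bash
python3 look.py 22; python3 - <<'E'
from st import *
state();tilt('22')
f=np.load('side22.npz');S=to_s(cloud('side',f['d'])*1000);d=f['d']
m=(d>0)&(S[...,0]>-60)&(S[...,0]<0)&(S[...,1]>25)&(S[...,1]<85)&(S[...,2]>40)&(S[...,2]<60)
show('block',m,S/1000)
p,d=f['p'].astype(int),f['d'];X=cloud('side',d)*1000
P=blade('side','22',[490,-350,4],[650,-290,80],4);print('blade',np.percentile(P,[0,50,100],0).round(1).tolist())
E
```

```text
t 34.4 tcp [ 392.7 -381.6  191.9] station [-417.2  187.1  191.9] baryaw rel 1.5587 F [-0.8 -0.4  0.6] M [-0.02 -0.06  0.03]
top tilt est 0.0183 1658
side tilt est 0.0319 218
blade [[490.7, -348.2, 4.1], [568.5, -316.0, 8.4], [643.8, -291.7, 25.2]]
```

View pics/both22.png

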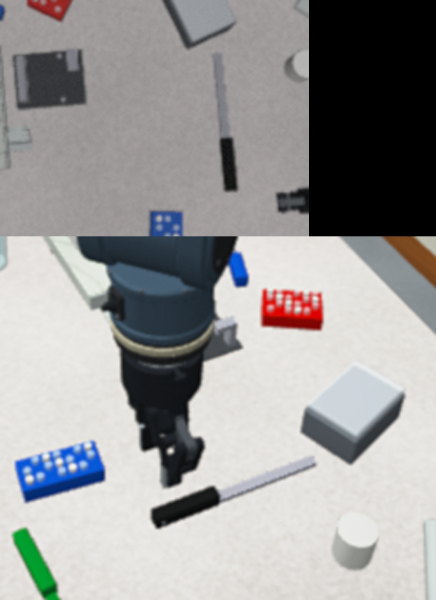

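```bash
python3 - <<'E'
from st import *
f=np.load('top22.npz');S=to_s(cloud('top',f['d'])*1000);d=f['d']
m=(d>0)&(S[...,0]>-60)&(S[...,0]<-1)&(S[...,1]>25)&(S[...,1]<85)&(S[...,2]>40)&(S[...,2]<62)
show('block',m,S/1000)
m=(d>0)&(S[...,0]>-60)&(S[...,0]<-1)&(S[...,1]>25)&(S[...,1]<85)&(S[...,2]>2.5)&(S[...,2]<62)
show('shim',m,S/1000)
f0=np.load('top0.npz')
for nm,(a,b,c,e) in dict(tip=(312,95,365,148),pot=(380,140,412,170),rw=(305,232,338,280),rs=(240,90,280,136)).items():
    print(nm,abs(f0['p'][b:e,a:c].astype(int)-f['p'][b:e,a:c]).mean().round(2))
ticket.hand_in();print('handed in')
E
```

```text
block px [240. 195.] n 79 ctr [-18.5  50.4] size [17.9 32.7] ang 86.4 z [49. 53. 57.] mean [-17.9  50.2  53.3]
shim px [240. 196.] n 133 ctr [-19.2  51. ] size [39.8 33.9] ang 85.5 z [ 3. 52. 57.] mean [-17.5  50.6  34.9]
tip 9.58
pot 9.8
rw 8.54
rs 8.53
the job is handed in; nothing more can be done
handed in
```

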